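# Trip the hidden latch of the burner-tip case with the release rod

### The arm

A 7-joint arm with a two-finger parallel gripper is mounted at the origin on the work surface. World frame = base frame: x ahead of the robot, y to its left, z up, the work surface at z = 0. Lengths are in m, angles in rad, forces in N, time in s.
With the tool pointing down it reaches from about 0.4 to 0.875 m from the base axis. Payload 19.3 kg.
Tool frame: the origin (TCP) lies midway between the tips of the shut fingers; the grasp point (between the pads) lies 19 mm behind it; x points along the fingers, y is the direction in which the jaws open and shut, and the axes are right-handed (so a half turn about x gives the same grasp; the last joint's range is limited). The gripper opens to 85 mm and grips with 20 to 120 N. Pads are 22 mm wide; open, the fingers measure 114 mm over their backs; the gripper's body (76 mm by 85 mm) begins 54 mm behind the grasp point. The pads swing forward as they close: fully open they stand 13 mm farther back than shut.
Start: joints at [-1.235, 0.521, -0.036, 1.599, 0.021, 1.021, -0.113], TCP at [0.247, 0.574, 0.231] pointing down, gripper open.
Joint ranges: [-2.91, 2.91], [-0.3, 2.13], [-1.5, 1.42], [0.17, 2.43], [-1.26, 4.41], [0.16, 1.93], [-2.52, 2.52]. Speed limits (rad/s): [1.89, 1.89, 2.39, 2.39, 3.01, 3.01, 3.01].

### API

Orientations are given as a unit quaternion [x, y, z, w].
In Python, from bench import arm gives the robot as it stands.
- The arm moves only by the tool send_rows, never from a script. Its argument "increments" is a list of rows, each a list of 7 numbers: the shift along the tool's x, y, z in cm, then the turn, a rotation vector about the tool's x, y, z in rad, then the closure, from 0 (fully open) to 1 (shut). In form: [[x, y, z, wx, wy, wz, gripper], ...]. A call has 1 to 20 rows; each row shifts and turns the pose as measured when the row begins, along the tool's axes as they then stand; what a row does not reach is not made up. A row lasts 1/8 s, in which the tool goes at most 62.5 mm and 10.7 degrees, less where a joint would pass 70% of its speed; a pose out of reach is approached as far as the arm can. A call is refused whole if a number of a shift passes 6.25 or a number of a turn 0.188, either way. A call with a gripper value outside its range is refused whole. The fingers move at their own pace and stop on an object; the grip force is fixed at half the most. Time passes only in rows, so rows that do not move let the fingers close. It gives the time, the measured TCP pose, the force and the opening at its end, in the units of the state.
- arm.sense(): the state, without advancing time (a new reading comes with each control period).
- arm.get_image(name): name is "side" or "top"; returns the picture (420x560x3 uint8, blue, green, red); there is no depth.
- arm.camera_params(name): a dict with "fovy" (degrees; the focal length in pixels is half the picture's height over the tangent of half this angle, whatever the lens; pixels are square), "cx", "cy" (the principal point, pixels), "k1" (the pictures are not rectified: a ray, as slopes to the right and down, at radius r is drawn at 1 + k1 r^2 times it, then the intrinsics apply), "extrinsics" (4x4, takes a point from world to camera coordinates). Camera axes: x right, y down, z forward; pixel columns grow to the right and rows downward; lengths in m; the calibration is good to about 2 mm. A picture is of the moment at which its call begins. camera_params takes no time and is no camera call.
- arm.sign_off(): hands the job in, once; it reports no verdict.
The state is a dict: "time": time; "joints": joint angles; "dq": joint speeds; "effort": joint torques, N m; "position": TCP position; "tcp_rot": TCP orientation; "contact_force": force on the tool from outside, world axes, zero at the start; "wrist_torque": the same for the moment, N m; "gripper_width": opening from 0.0 (shut) to 1.0 (fully open).
Only numpy, scipy, OpenCV 4.12 (cv2) and the standard library are available. Lean on these libraries where they do the work, as an engineer would, in place of code of your own. Each camera call takes 0.05 s, during which the arm holds its last target.

### The job

Take the thin release rod (the one with the straight cylindrical handle) out of its stand, push it down through the round access hole in the top of the grey case until the hidden spring latch lets go and the tray springs open. Then hang the rod back in the stand it came from, and leave the tray open.

Things in the scene. Friction and masses are not known exactly. Their poses are not given: they have to be found in the camera images.
- rod_grip (a point): Centre of the release rod's handle: upright wooden cylinder 24 mm wide, 58 mm tall, on a guard disc 40 mm wide, 8 mm thick; below it a steel rod 7 mm thick, 80 mm long (100 g in all). The point is 36 mm above the disc's underside, 30 below the top, 116 above the tip; z up the axis. Hangs by its disc in a stand; 0.12 m or more away hang a ball-headed and a short cone-handled tool, no use here.
- case_hole (a point): Centre of the access hole, level with the top of the fixed grey case (200 x 160, 140 mm tall; hole 45 mm from its back edge). z up; -x: side where the tray comes out. Hole 24 mm wide, bevelled to 32, top 6 mm thick. Hidden latch pad, 50 x 56 mm, 64 mm below: push it down 7 mm or more (5 to 8 N); with the rod's disc down on the case it is pushed 16 mm. It springs back.
- stand_hole (a point): Centre of the hole in the rod's own stand, level with its top face; z up. Fixed pale wooden stand 70 by 70 mm, 100 mm tall, open below; hole 24 mm wide, its mouth bevelled to 30, through a top 8 mm thick.
- tray (a joint): Slide of the tray low in the front of the case, in m: 0 when latched shut, flush with the front; once the latch is tripped a spring drives it out slowly, within about 1.5 s, to 0.05 (fully open). It has no handle.
Not all that is in view belongs to the job. Leave any blue or pink look-alike of the part that bears rod_grip alone.

How it is judged:
On the way:
1. the rod, upright in the access hole, has tripped the latch and the tray has started out (horizontal distance between rod_grip and case_hole below 0.02 m and z of rod_grip in the frame of case_hole between 0.02 and 0.052 m and angle between rod_grip's own z axis and vertical below 0.25 rad and value of joint tray above 0.004 m), for 0.05 s.
At the end, for the whole second after the job is handed in: The tray stands open by more than 35 mm, and the rod hangs at rest in its own stand: handle axis within 15 mm of the stand hole's centre, guard disc seated on the stand's top (handle centre 30 to 42 mm above it), upright within 0.15 rad (horizontal distance between rod_grip and stand_hole below 0.015 m and z of rod_grip in the frame of stand_hole between 0.03 and 0.042 m and angle between rod_grip's own z axis and vertical below 0.15 rad and value of joint tray above 0.035 m and linear speed of rod below 0.03 m/s); the robot touches nothing.
It also fails if it takes over 51 s, if anything falls off the work surface, if the arm or the gripper's body presses on something with over 40 N, if the wrist force passes 120 N, or if a joint passes its speed limit or range.

## Working session

There is one attempt and no reset: what is moved stays moved. The work goes in short steps, Python scripts to look and compute and a tool call to move; the robot and the scene stay as the last step left them, time stands still between calls to the robot, and variables do not carry over. Pictures are saved under pics/ and viewed, and the job is handed in when it is done.

Besides the shell and the picture viewer there is one more tool, called after "Emit:" as a command line: name --pt "numbers of a row" for each row, then --argument value for the rest. send_rows: Moves the arm, as the interface text tells. Its arguments: {"type":"object","properties":{"increments":{"type":"array"}},"required":["increments"]}

```bash
mkdir -p pics; ls; python3 - <<'E'
from bench import arm
import cv2
for n in("side","top"):
    cv2.imwrite(f"pics/{n}0.png",arm.get_image(n)); p=arm.camera_params(n); print(n,p)
print(arm.sense())
E
```

```text
pics
side {'fovy': 57.98967800167401, 'cx': 283.58115349090747, 'cy': 214.6406303200652, 'k1': -0.06259859625327326, 'extrinsics': array([[ 0.9998708 , -0.0132111 ,  0.00915728, -0.49427111],
       [-0.00282129, -0.70506501, -0.70913707,  0.14734563],
       [ 0.01582496,  0.70901961, -0.70501118,  0.84212318],
       [ 0.        ,  0.        ,  0.        ,  1.        ]])}
top {'fovy': 47.6153740113172, 'cx': 278.500145957772, 'cy': 206.0036824281313, 'k1': -0.013322435478080022, 'extrinsics': array([[-0.09458118, -0.99550614, -0.00468267,  0.14954898],
       [-0.97541317,  0.09361067, -0.19951488,  0.49930059],
       [ 0.19905663, -0.01430281, -0.97988361,  0.97518614],
       [ 0.        ,  0.        ,  0.        ,  1.        ]])}
{'time': 0.1, 'joints': array([-1.23520562,  0.52194808, -0.03634984,  1.59991751,  0.02121195,
        1.02108749, -0.11281378]), 'dq': array([ 0.00161502, -0.00295395, -0.00016829, -0.00048516,  0.00069768,
       -0.00030335,  0.00228361]), 'effort': array([ 3.45110348e-03, -9.28478765e+01,  1.98326960e+00, -3.70526218e+01,
        1.79891218e-02,  5.31073892e-03,  6.38167876e-05]), 'position': array([0.24662517, 0.57397666, 0.23079897]), 'tcp_rot': array([ 0.14214465,  0.69264855, -0.14282781,  0.69255548]), 'contact_force': array([ 0.14921585,  0.2002413 , -0.50604315]), 'wrist_torque': array([-0.00969354,  0.01377699,  0.01422313]), 'gripper_width': 1.0027242158280225}
```

View pics/side0.png

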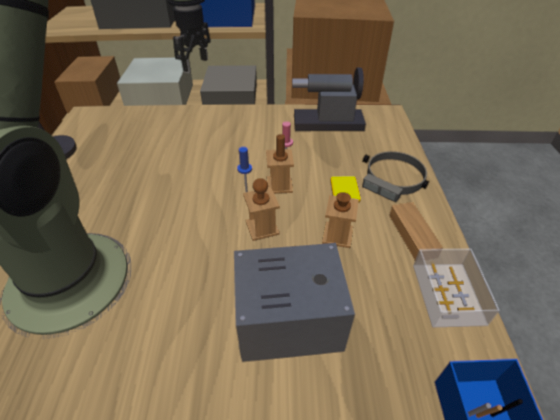

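View pics/top0.png

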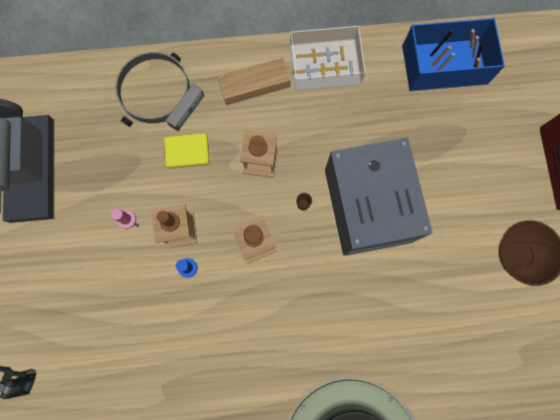

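```bash
cat > h.py <<'E'
import numpy as np, cv2
from bench import arm
P={n:arm.camera_params(n) for n in("side","top")}
def KD(n):
    p=P[n]; f=210/np.tan(np.radians(p["fovy"])/2)
    return np.array([[f,0,p["cx"]],[0,f,p["cy"]],[0,0,1.]]),np.array([p["k1"],0,0,0,0.])
def ray(n,uv):
    K,D=KD(n); q=cv2.undistortPointsIter(np.array([[uv]],float),K,D,None,None,(3,50,1e-9)).ravel()
    E=P[n]["extrinsics"]; R,t=E[:3,:3],E[:3,3]
    return -R.T@t, R.T@np.array([q[0],q[1],1.])
def plane(n,uv,z):
    o,d=ray(n,uv); return o+d*(z-o[2])/d[2]
def proj(n,X):
    K,D=KD(n);E=P[n]["extrinsics"]
    return cv2.projectPoints(np.array(X,float).reshape(-1,3),cv2.Rodrigues(E[:3,:3])[0],E[:3,3],K,D)[0].reshape(-1,2)
def tri(a,b):
    (o1,d1),(o2,d2)=ray("side",a),ray("top",b)
    s=np.linalg.lstsq(np.c_[d1,-d2],o2-o1,rcond=None)[0]
    A,B=o1+s[0]*d1,o2+s[1]*d2
    return (A+B)/2,np.linalg.norm(A-B)
def crop(n,x,y,w,h,k,out,img=None):
    im=arm.get_image(n) if img is None else img
    cv2.imwrite(out,cv2.resize(im[y:y+h,x:x+w],None,fx=k,fy=k,interpolation=cv2.INTER_CUBIC))
E
python3 - <<'E'
from h import *
s=cv2.imread("pics/side0.png");t=cv2.imread("pics/top0.png")
crop("",220,110,130,100,6,"pics/s1.png",s)
crop("",100,180,130,100,6,"pics/t1.png",t)
crop("",220,240,130,100,6,"pics/s2.png",s)
crop("",280,120,160,140,4,"pics/t2.png",t)
for n,uv,z in [("top",(168,217),.13),("side",(280,147),.13),("top",(375,166),.14),("side",(320,279),.14)]: print(n,uv,plane(n,uv,z))
E
```

```text
top (168, 217) [0.49392124 0.32241501 0.13      ]
side (280, 147) [0.48809177 0.32753127 0.13      ]
top (375, 166) [ 0.55586894 -0.0968581   0.14      ]
side (320, 279) [ 0.55747942 -0.09878912  0.14      ]
```

View pics/s1.png

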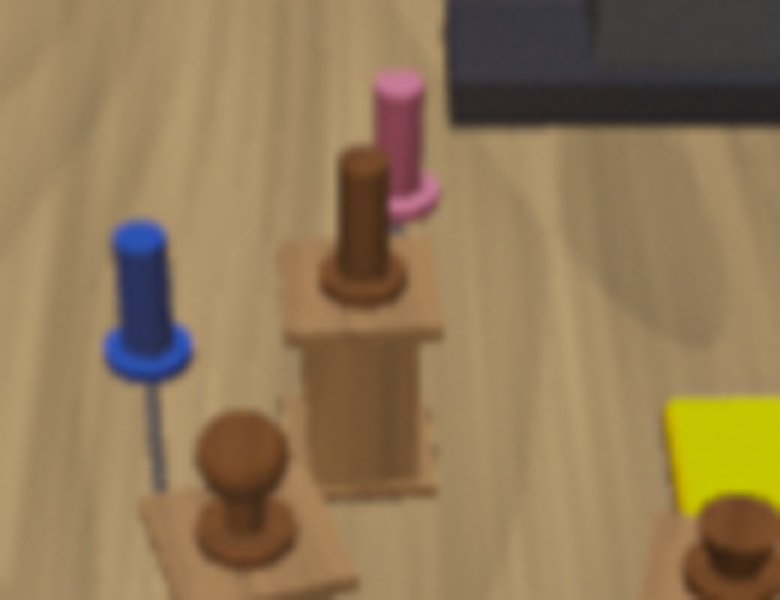

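View pics/t1.png

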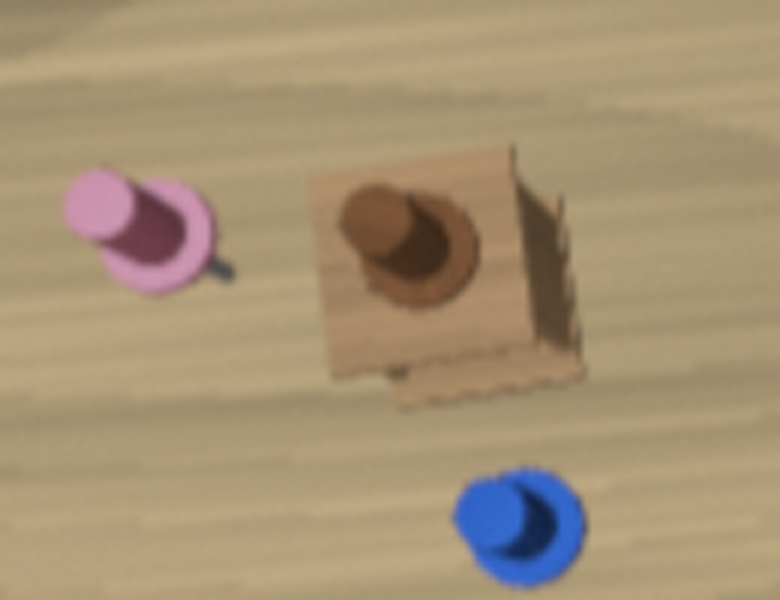

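View pics/s2.png

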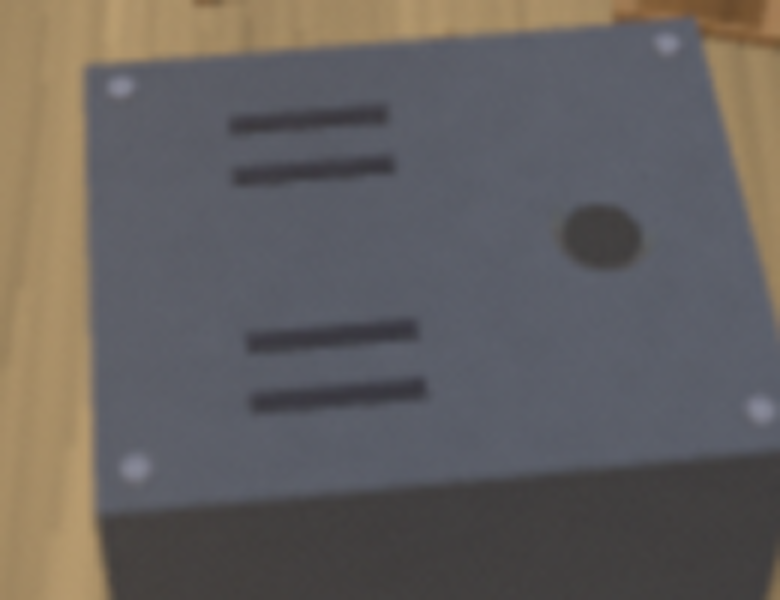

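View pics/t2.png

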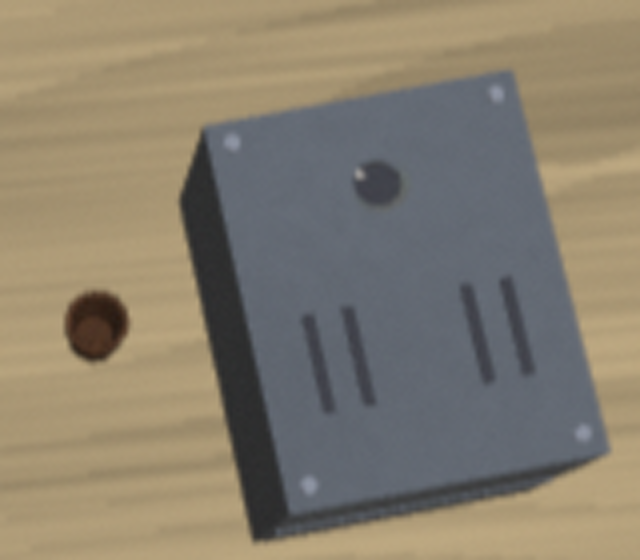

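```bash
python3 - <<'E'
from h import *
T=lambda x,y:(100+(x-2.5)/6,180+(y-2.5)/6)
S=lambda x,y:(220+(x-2.5)/6,110+(y-2.5)/6)
S2=lambda x,y:(220+(x-2.5)/6,240+(y-2.5)/6)
T2=lambda x,y:(280+(x-1.5)/4,120+(y-1.5)/4)
for nm,a,b in [("rod top",S(365,162),T(380,220)),("rod disc",S(362,272),T(420,250)),
 ("blue top",S(140,238),T(490,514)),("blue disc",S(148,347),T(526,527)),
 ("pink top",S(400,85),T(99,205)),("pink disc",S(405,190),T(155,236)),("hole",S2(602,238),T2(378,184)),
 ("ballhead",S(242,455),(253.5,235.5))]:
    print(nm,tri(a,b))
print("hole planes",plane("side",S2(602,238),.14),plane("top",T2(378,184),.14))
print("rod top planes",plane("side",S(365,162),.166),plane("top",T(380,220),.166))
# stand top corners
print("stand T",[plane("top",T(*c),.10)[:2].round(4) for c in[(308,175),(512,147),(534,348),(330,380)]])
print("stand S",[plane("side",S(*c),.10)[:2].round(4) for c in[(278,240),(435,240),(442,332),(284,332)]])
print("case T",[plane("top",T2(*c),.14)[:2].round(4) for c in[(203,128),(513,72),(609,452),(288,515)]])
print("case S",[plane("side",S2(*c),.14)[:2].round(4) for c in[(85,67),(697,18),(100,515)]])
from scipy.spatial.transform import Rotation as R
print(R.from_quat(arm.sense()['tcp_rot']).as_matrix().round(3))
E
```

```text
rod top (array([0.48921561, 0.32436314, 0.16420554]), np.float64(0.00035834707946548494))
rod disc (array([0.48869416, 0.32459787, 0.10702977]), np.float64(0.0016217283178419951))
blue top (array([0.39444727, 0.29855034, 0.14353495]), np.float64(0.0013553785132238213))
blue disc (array([0.39436809, 0.29814526, 0.0859218 ]), np.float64(0.0015887181017171313))
pink top (array([0.50663841, 0.42030773, 0.1435633 ]), np.float64(0.0013819303211742833))
pink disc (array([0.5083517 , 0.4211507 , 0.08480357]), np.float64(0.0017885346389868283))
hole (array([ 0.55792994, -0.09622958,  0.13566019]), np.float64(0.00011848311526752842))
ballhead (array([0.44026959, 0.15659104, 0.14342783]), np.float64(0.0023348131223783347))
hole planes [ 0.55728501 -0.09933549  0.14      ] [ 0.55680727 -0.09522314  0.14      ]
rod top planes [0.48901668 0.32152905 0.166     ] [0.4890296  0.32397884 0.166     ]
stand T [array([0.5205, 0.3633]), array([0.5236, 0.2931]), array([0.4537, 0.2896]), array([0.4493, 0.3588])]
stand S [array([0.4499, 0.3587]), array([0.5214, 0.3586]), array([0.5224, 0.2899]), array([0.4539, 0.29  ])]
case T [array([ 0.5942, -0.0116]), array([ 0.6086, -0.1712]), array([ 0.4122, -0.1887]), array([ 0.3966, -0.0298])]
case S [array([ 0.3968, -0.0319]), array([ 0.5955, -0.0122]), array([ 0.4132, -0.1902])]
[[-0.     0.395  0.919]
 [-0.001  0.919 -0.395]
 [-1.    -0.001  0.   ]]
```

Emit:
send_rows --pt "0 -1.34 3.2 0 0 0 0" --pt "0 -1.34 3.2 0 0 0 0" --pt "0 -1.34 3.2 0 0 0 0" --pt "0 -1.34 3.2 0 0 0 0" --pt "0 -1.34 3.2 0 0 0 0" --pt "0 -1.34 3.2 0 0 0 0" --pt "0 -1.34 3.2 0 0 0 0" --pt "0 -1.34 3.2 0 0 0 0" --pt "0 -1.34 3.2 0 0 0 0" --pt "0 0 0 0 0 0 0"

```text
time: 1.35
position: [0.469, 0.3412, 0.2279]
tcp_rot: [0.14, 0.694, -0.144, 0.692]
contact_force: [-0.4, -0.6, 0.6]
gripper_width: 1.0
```

```bash
cat >> h.py <<'E'
from scipy.spatial.transform import Rotation as Rot
def rel(target):
    s=arm.sense(); R=Rot.from_quat(s['tcp_rot']); p=s['position']
    print("t",s['time'],"p",p.round(4),"F",s['contact_force'].round(1),"w",round(s['gripper_width'],3))
    print("tool cm",(R.inv().apply(np.array(target)-p)*100).round(2))
    # turn to tool x = -z world keeping yaw
    M=R.as_matrix(); yv=M[:,1].copy(); yv[2]=0; yv/=np.linalg.norm(yv); x=np.array([0,0,-1.])
    D=np.c_[x,yv,np.cross(x,yv)]
    print("tilt rotvec(tool)",(R.inv()*Rot.from_matrix(D)).as_rotvec().round(4),"y",yv.round(3),"joints",s['joints'].round(2))
E
python3 -c "
from h import *
rel([.489,.3243,.231])"
```

```text
t 1.35 p [0.469  0.3412 0.2279] F [-0.4 -0.6  0.6] w 1.0
tool cm [-0.31 -0.77  2.5 ]
tilt rotvec(tool) [-0.     -0.0012  0.0066] y [0.394 0.919 0.   ] joints [-0.75  0.46  0.02  1.72 -0.01  0.97  0.44]
```

Emit:
send_rows --pt "0 -0.77 2.5 0 0 0 0" --pt "0 0 0 0 0 0 0" --pt "0 0 0 0 0 0 0"

```text
time: 1.72
position: [0.4877, 0.3255, 0.2272]
tcp_rot: [0.139, 0.694, -0.144, 0.691]
contact_force: [-0.4, 1.1, -0.2]
gripper_width: 0.997
```

```bash
python3 -c "
from h import *
rel([.489,.3243,.121])
crop('side',200,60,160,140,4,'pics/s3.png')
rel([.489,.3243,.121])
"
```

```text
t 1.725 p [0.4877 0.3255 0.2272] F [-0.4  1.1 -0.2] w 0.997
tool cm [10.62  0.02  0.2 ]
tilt rotvec(tool) [-0.     -0.0029  0.0072] y [0.392 0.92  0.   ] joints [-0.71  0.47  0.02  1.71 -0.01  0.98  0.49]
t 1.775 p [0.4878 0.3253 0.2272] F [ 0.5  0.  -0.2] w 0.998
tool cm [10.62  0.03  0.18]
tilt rotvec(tool) [-0.     -0.0027  0.0073] y [0.392 0.92  0.   ] joints [-0.71  0.47  0.02  1.71 -0.01  0.98  0.49]
```

View pics/s3.png

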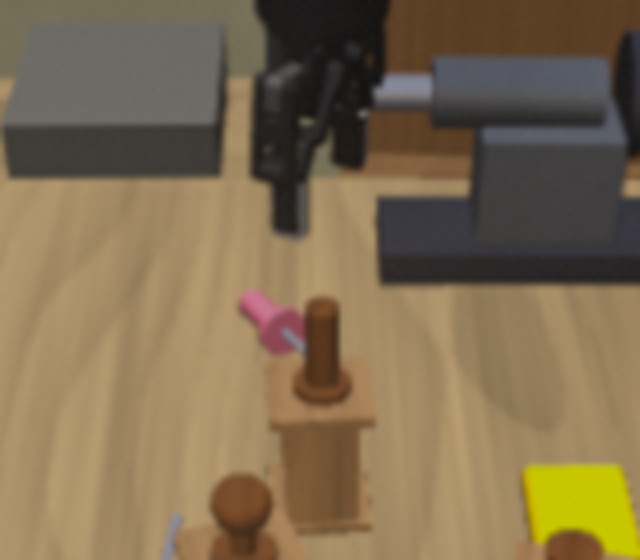

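The view shows the rod's handle at about side pixel (280,145), between the fingers. The pink and blue look-alikes were standing loose and have toppled by themselves; the gripper stayed well above them. I'm descending.

Emit:
send_rows --pt "2.7 0 0.2 0 0 0 0" --pt "2.7 0 0 0 0 0 0" --pt "2.7 0 0 0 0 0 0" --pt "2.0 0 0 0 0 0 0" --pt "0 0 0 0 0 0 0"

```text
time: 2.4
position: [0.4862, 0.3281, 0.1239]
tcp_rot: [0.138, 0.695, -0.141, 0.692]
contact_force: [-1.1, 0.2, 0.3]
gripper_width: 0.995
```

```bash
python3 -c "
from h import *
rel([.489,.3243,.121])
crop('side',200,60,160,140,4,'pics/s4.png')
crop('top',80,150,190,140,4,'pics/t4.png')
"
```

```text
t 2.4 p [0.4862 0.3281 0.1239] F [-1.1  0.2  0.3] w 0.995
tool cm [ 0.29 -0.24  0.41]
tilt rotvec(tool) [-0.     -0.0036  0.0056] y [0.387 0.922 0.   ] joints [-0.7   0.6   0.01  1.79 -0.01  0.76  0.49]
```

View pics/s4.png

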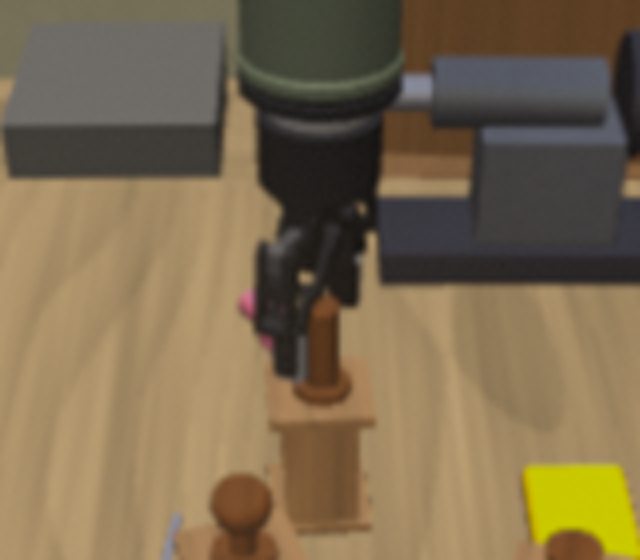

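View pics/t4.png

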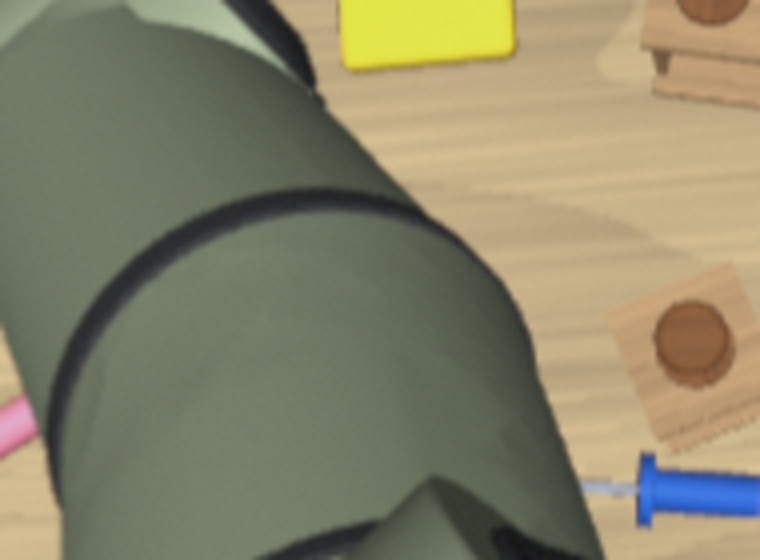

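Emit:
send_rows --pt "0.1 -0.24 0.4 0 0 0 0" --pt "0 0 0 0 0 0 1" --pt "0 0 0 0 0 0 1" --pt "0 0 0 0 0 0 1" --pt "0 0 0 0 0 0 1" --pt "0 0 0 0 0 0 1" --pt "0 0 0 0 0 0 1" --pt "0 0 0 0 0 0 1"

```text
time: 3.5
position: [0.4909, 0.3251, 0.1271]
tcp_rot: [0.14, 0.693, -0.14, 0.693]
contact_force: [-0.2, -0.2, 0.6]
gripper_width: 0.263
```

```bash
python3 -c "
from h import *
rel([.489,.3243,.28])
crop('side',200,60,160,140,4,'pics/s5.png')
"
```

```text
t 3.5 p [0.4909 0.3251 0.1271] F [-0.2 -0.2  0.6] w 0.263
tool cm [-15.29  -0.15  -0.15]
tilt rotvec(tool) [-0.     -0.0006  0.0004] y [0.387 0.922 0.   ] joints [-0.69  0.59  0.01  1.79 -0.01  0.76  0.5 ]
```

View pics/s5.png

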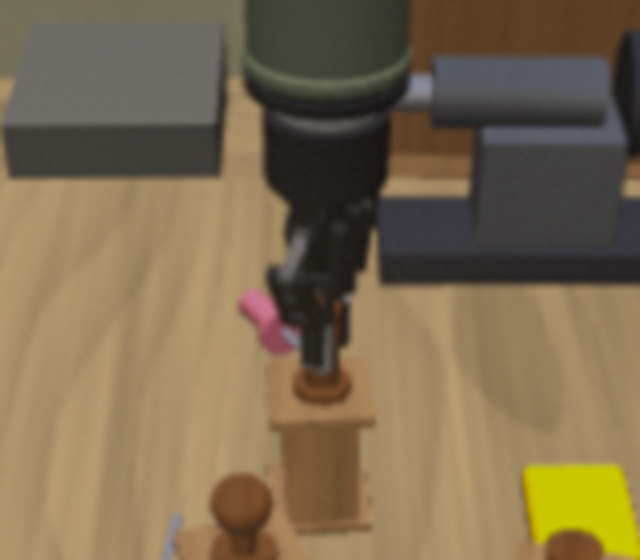

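Emit:
send_rows --pt "-1.5 0 0 0 0 0 1" --pt "-2.5 0 0 0 0 0 1" --pt "-3 0 0 0 0 0 1" --pt "-3 0 0 0 0 0 1" --pt "-3 0 0 0 0 0 1" --pt "-2.5 0 0 0 0 0 1" --pt "-1.0 0 0 0 0 0 1" --pt "0 0 0 0 0 0 1"

```text
time: 4.55
position: [0.4904, 0.3249, 0.3026]
tcp_rot: [0.14, 0.693, -0.139, 0.693]
contact_force: [-1.0, 0.2, -0.8]
gripper_width: 0.267
```

```bash
python3 -c "
from h import *
rel([.557,-.0965,.295])
crop('side',200,30,160,140,4,'pics/s6.png')
"
```

```text
t 4.55 p [0.4904 0.3249 0.3026] F [-1.   0.2 -0.8] w 0.267
tool cm [  0.71 -36.28  22.45]
tilt rotvec(tool) [-0.      0.     -0.0015] y [0.387 0.922 0.   ] joints [-0.71  0.4   0.03  1.62 -0.01  1.13  0.5 ]
```

View pics/s6.png

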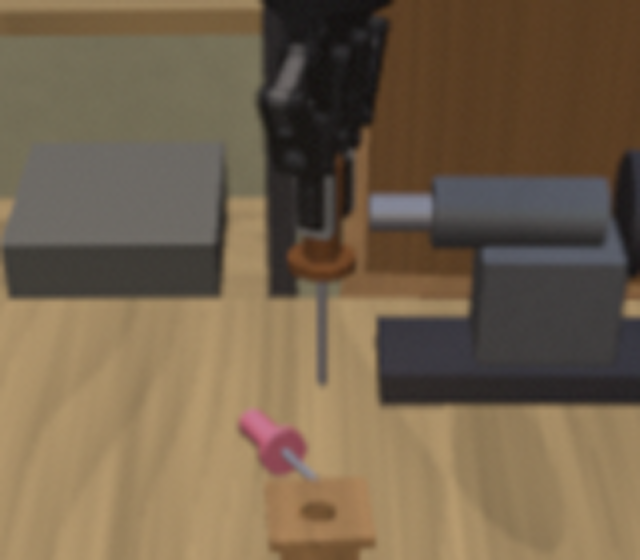

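Emit:
send_rows --pt "0 -1.5 0.9 0 0 0 1" --pt "0 -3 1.87 0 0 0 1" --pt "0 -3 1.87 0 0 0 1" --pt "0 -3 1.87 0 0 0 1" --pt "0 -3 1.87 0 0 0 1" --pt "0 -3 1.87 0 0 0 1" --pt "0 -3 1.87 0 0 0 1" --pt "0 -3 1.87 0 0 0 1" --pt "0 -3 1.87 0 0 0 1" --pt "0 -3 1.87 0 0 0 1" --pt "0 -3 1.87 0 0 0 1" --pt "0 -1.5 0.9 0 0 0 1" --pt "0 0 0 0 0 0 1" --pt "0 0 0 0 0 0 1"

```text
time: 6.35
position: [0.5446, -0.0857, 0.2914]
tcp_rot: [0.139, 0.698, -0.146, 0.687]
contact_force: [-0.0, -0.6, -1.1]
gripper_width: 0.266
```

```bash
python3 -c "
from h import *
rel([.557,-.0965,.295])
crop('top',100,150,140,100,5,'pics/t7.png')
rel([.557,-.0965,.295])
print(plane('side',(200+(318-1.5)/4,30+(511-1.5)/4),.1),plane('side',(200+(318-1.5)/4,30+(511-1.5)/4),.095))
"
```

```text
t 6.35 p [ 0.5446 -0.0857  0.2914] F [-0.  -0.6 -1.1] w 0.266
tool cm [-0.37 -0.51  1.57]
tilt rotvec(tool) [-0.0001 -0.0134  0.0136] y [0.395 0.919 0.   ] joints [-0.1   0.36  0.19  1.72 -0.06  1.09  1.27]
t 6.4 p [ 0.5445 -0.0857  0.2914] F [-0.8 -0.3 -1.4] w 0.267
tool cm [-0.37 -0.51  1.57]
tilt rotvec(tool) [-0.0001 -0.0134  0.0138] y [0.395 0.919 0.   ] joints [-0.1   0.36  0.19  1.72 -0.06  1.09  1.27]
[0.48580992 0.32287897 0.1       ] [0.48584737 0.32970305 0.095     ]
```

View pics/t7.png

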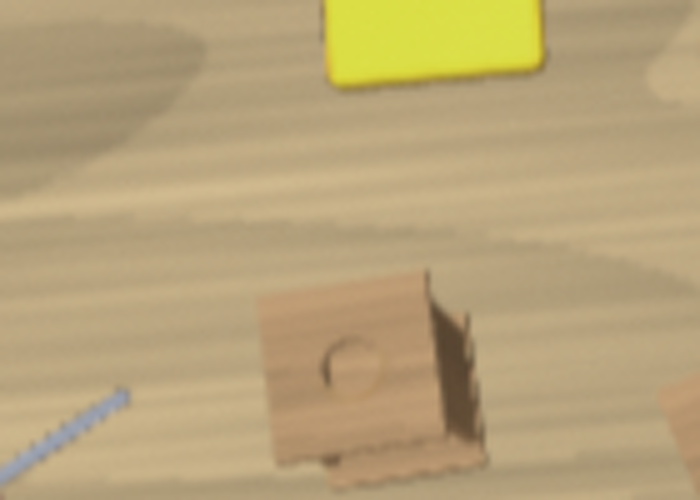

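Emit:
send_rows --pt "0 -0.5 1.55 0 -0.013 0.013 1" --pt "0 0 0 0 0 0 1" --pt "0 0 0 0 0 0 1"

```text
time: 6.78
position: [0.5577, -0.0958, 0.2912]
tcp_rot: [0.142, 0.693, -0.142, 0.693]
contact_force: [-0.3, 0.3, -1.3]
gripper_width: 0.268
```

```bash
python3 -c "
from h import *
print('stand',plane('top',(169.6,222.8),.1))
rel([.557,-.0965,.255])
crop('side',240,150,140,160,4,'pics/s8.png')
crop('top',300,100,140,140,4,'pics/t8.png')
p=arm.sense()['position'];
print(proj('side',[p+[0,0,.009-.116]]),proj('side',[[.557,-.0965,.14]]))
"
```

```text
stand [0.48765521 0.32642849 0.1       ]
t 6.775 p [ 0.5577 -0.0958  0.2912] F [-0.3  0.3 -1.3] w 0.268
tool cm [ 3.62 -0.09 -0.04]
tilt rotvec(tool) [-0.      0.0005 -0.0005] y [0.393 0.919 0.   ] joints [-0.07  0.37  0.19  1.69 -0.08  1.08  1.3 ]
[[321.96505251 262.57194163]] [[319.63478347 277.96092246]]
```

View pics/s8.png

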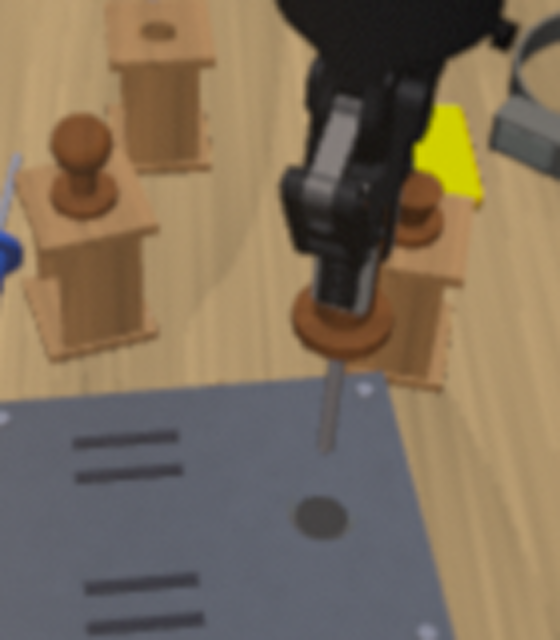

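View pics/t8.png

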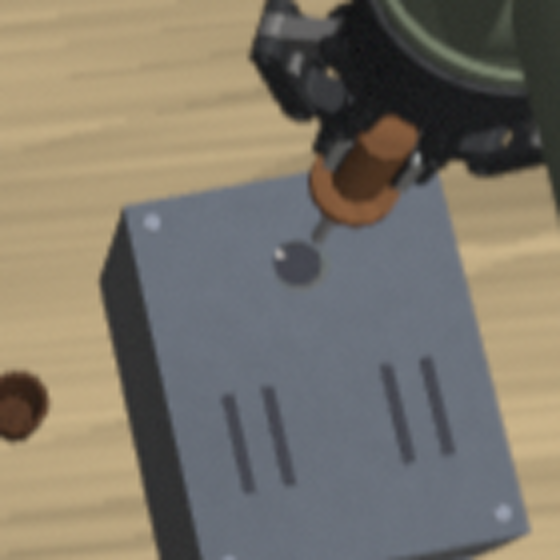

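Emit:
send_rows --pt "1 -0.09 0 0 0 0 1" --pt "1.5 0 0 0 0 0 1" --pt "1.5 0 0 0 0 0 1" --pt "1 0 0 0 0 0 1" --pt "1 0 0 0 0 0 1" --pt "0 0 0 0 0 0 1"

```text
time: 7.62
position: [0.5565, -0.0963, 0.2258]
tcp_rot: [0.142, 0.693, -0.142, 0.692]
contact_force: [0.4, -1.1, -0.8]
gripper_width: 0.267
```

```bash
python3 -c "
from h import *
rel([.557,-.0965,.170])
crop('side',240,190,140,140,4,'pics/s9.png')
crop('top',300,100,140,140,4,'pics/t9.png')
"
```

```text
t 7.625 p [ 0.5565 -0.0963  0.2258] F [ 0.4 -1.1 -0.8] w 0.267
tool cm [ 5.58 -0.    0.06]
tilt rotvec(tool) [-0.     -0.0014  0.0003] y [0.393 0.92  0.   ] joints [-0.06  0.44  0.17  1.77 -0.09  0.94  1.32]
```

View pics/s9.png

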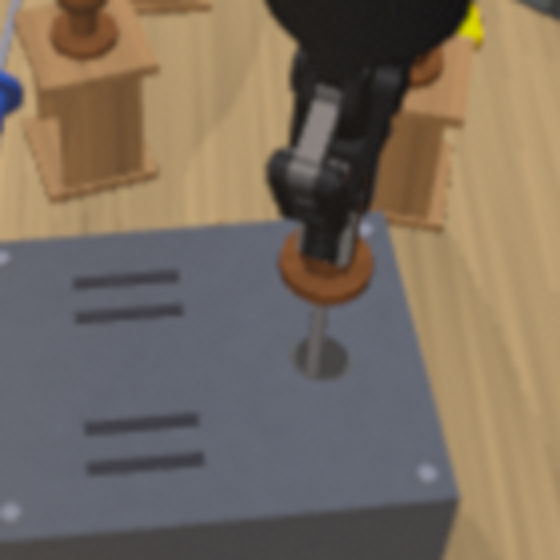

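View pics/t9.png

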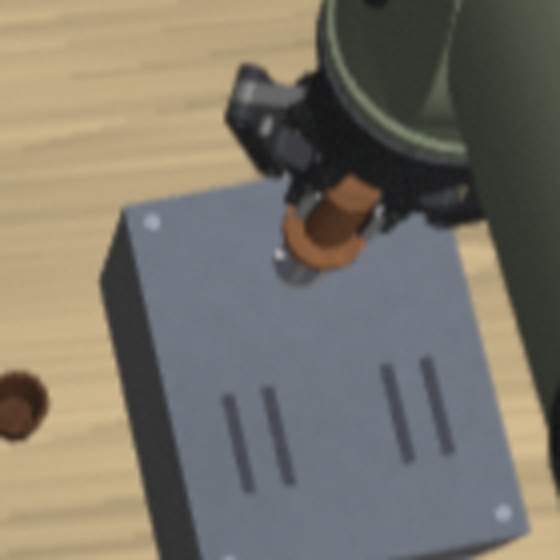

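The rod has entered the hole (side pixels near (319,279)) and is centred with no contact force. I'm pushing down.

Emit:
send_rows --pt "1 0 0.05 0 0 0 1" --pt "1 0 0 0 0 0 1" --pt "1 0 0 0 0 0 1" --pt "1 0 0 0 0 0 1" --pt "0.7 0 0 0 0 0 1" --pt "0.5 0 0 0 0 0 1" --pt "0 0 0 0 0 0 1" --pt "0 0 0 0 0 0 1"

```text
time: 8.72
position: [0.5583, -0.0966, 0.1723]
tcp_rot: [0.142, 0.692, -0.142, 0.693]
contact_force: [-1.2, 0.8, 3.8]
gripper_width: 0.268
```

```bash
python3 -c "
from h import *
rel([.557,-.0965,.167])
"
```

```text
t 8.725 p [ 0.5583 -0.0966  0.1723] F [-1.2  0.8  3.8] w 0.268
tool cm [ 0.53 -0.04 -0.13]
tilt rotvec(tool) [-0.     0.002 -0.001] y [0.393 0.92  0.   ] joints [-0.05  0.51  0.16  1.82 -0.11  0.82  1.33]
```

Emit:
send_rows --pt "0.3 0 0 0 0 0 1" --pt "0 0 0 0 0 0 1" --pt "0 0 0 0 0 0 1" --pt "0 0 0 0 0 0 1" --pt "0 0 0 0 0 0 1" --pt "0 0 0 0 0 0 1" --pt "0 0 0 0 0 0 1" --pt "0 0 0 0 0 0 1"

```text
time: 9.72
position: [0.5584, -0.0967, 0.1697]
tcp_rot: [0.142, 0.692, -0.142, 0.694]
contact_force: [-1.8, 0.5, 3.9]
gripper_width: 0.266
```

```bash
python3 -c "
from h import *
rel([.557,-.0965,.167])
crop('side',210,190,170,180,3,'pics/s10.png')
crop('top',290,100,170,180,3,'pics/t10.png')
"
```

```text
t 9.725 p [ 0.5584 -0.0967  0.1697] F [-1.8  0.5  3.9] w 0.266
tool cm [ 0.27 -0.03 -0.14]
tilt rotvec(tool) [-0.      0.0025 -0.0012] y [0.393 0.92  0.   ] joints [-0.05  0.51  0.16  1.83 -0.11  0.81  1.33]
```

View pics/s10.png

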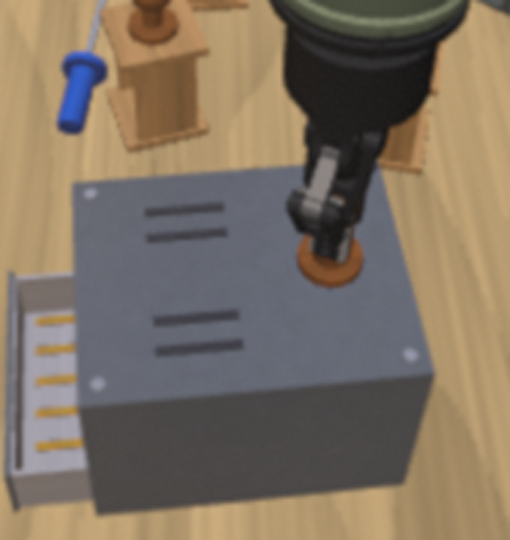

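View pics/t10.png

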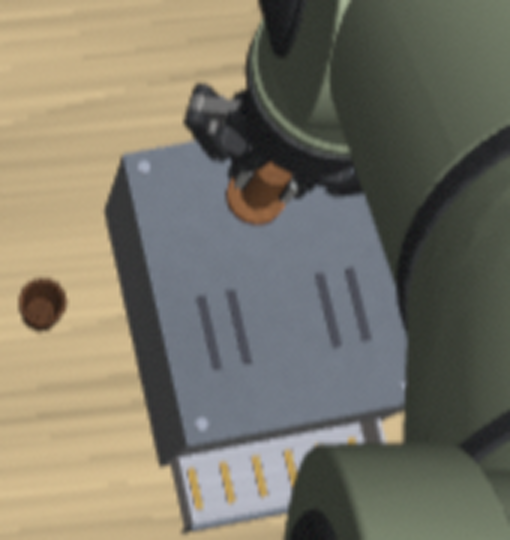

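The tray is fully out at the left of the case in the side view. Next I lift the rod out and carry it back.

Emit:
send_rows --pt "-1 0 0 0 0 0 1" --pt "-2 0 0 0 0 0 1" --pt "-2 0 0 0 0 0 1" --pt "-2 0 0 0 0 0 1" --pt "-2 0 0 0 0 0 1" --pt "-2 0 0 0 0 0 1" --pt "-1 0 0 0 0 0 1" --pt "0 0 0 0 0 0 1"

```text
time: 10.82
position: [0.5577, -0.0966, 0.2956]
tcp_rot: [0.142, 0.692, -0.142, 0.694]
contact_force: [0.2, 0.3, -0.5]
gripper_width: 0.266
```

```bash
python3 -c "
from h import *
rel([.487,.325,.29])
"
```

```text
t 10.825 p [ 0.5577 -0.0966  0.2956] F [ 0.2  0.3 -0.5] w 0.266
tool cm [  0.54  35.99 -23.07]
tilt rotvec(tool) [-0.      0.0026 -0.001 ] y [0.393 0.92  0.   ] joints [-0.07  0.37  0.19  1.69 -0.08  1.09  1.31]
```

Emit:
send_rows --pt "0 1.5 -0.95 0 0 0 1" --pt "0 3 -1.92 0 0 0 1" --pt "0 3 -1.92 0 0 0 1" --pt "0 3 -1.92 0 0 0 1" --pt "0 3 -1.92 0 0 0 1" --pt "0 3 -1.92 0 0 0 1" --pt "0 3 -1.92 0 0 0 1" --pt "0 3 -1.92 0 0 0 1" --pt "0 3 -1.92 0 0 0 1" --pt "0 3 -1.92 0 0 0 1" --pt "0 3 -1.92 0 0 0 1" --pt "0 1.5 -0.95 0 0 0 1" --pt "0 0 0 0 0 0 1" --pt "0 0 0 0 0 0 1"

```text
time: 12.58
position: [0.4801, 0.3107, 0.2857]
tcp_rot: [0.137, 0.697, -0.141, 0.689]
contact_force: [1.2, -1.2, -0.9]
gripper_width: 0.265
```

```bash
python3 -c "
from h import *
rel([.487,.325,.29])
"
```

```text
t 12.575 p [0.4801 0.3107 0.2857] F [ 1.2 -1.2 -0.9] w 0.265
tool cm [-0.44  1.58  0.08]
tilt rotvec(tool) [-0.     -0.0094  0.0078] y [0.386 0.922 0.   ] joints [-0.7   0.39  0.03  1.67 -0.02  1.09  0.51]
```

Emit:
send_rows --pt "0 1.58 0.08 0 -0.009 0.008 1" --pt "0 0 0 0 0 0 1" --pt "0 0 0 0 0 0 1" --pt "1.5 0 0 0 0 0 1" --pt "1.5 0 0 0 0 0 1" --pt "0.8 0 0 0 0 0 1" --pt "0 0 0 0 0 0 1"

```text
time: 13.45
position: [0.4882, 0.3231, 0.244]
tcp_rot: [0.14, 0.693, -0.141, 0.693]
contact_force: [0.8, -0.1, -0.5]
gripper_width: 0.268
```

```bash
python3 -c "
from h import *
rel([.487,.325,.127])
crop('side',200,60,160,140,4,'pics/s11.png')
crop('top',100,150,140,120,4,'pics/t11.png')
p=arm.sense()['position']
print(proj('side',[p+[0,0,.009-.116],[.487,.325,.1]]))
"
```

```text
t 13.45 p [0.4882 0.3231 0.244 ] F [ 0.8 -0.1 -0.5] w 0.268
tool cm [11.7   0.14 -0.18]
tilt rotvec(tool) [0.     0.0001 0.0009] y [0.39  0.921 0.   ] joints [-0.71  0.45  0.03  1.7  -0.01  1.    0.5 ]
[[280.16135223 145.38813684]
 [279.56720502 156.90099412]]
```

View pics/s11.png

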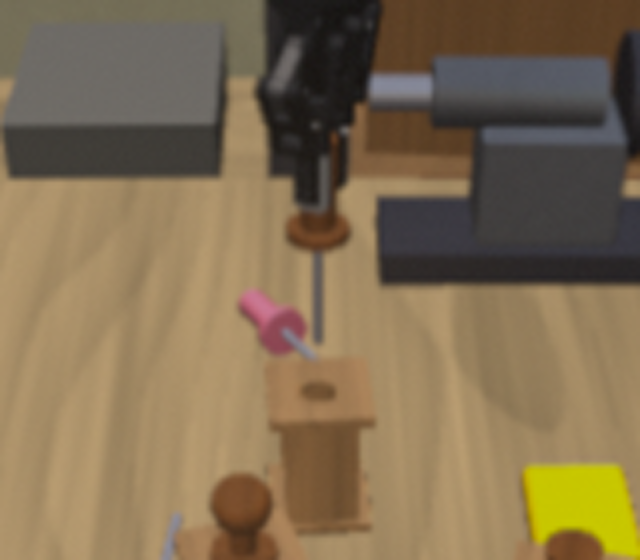

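View pics/t11.png

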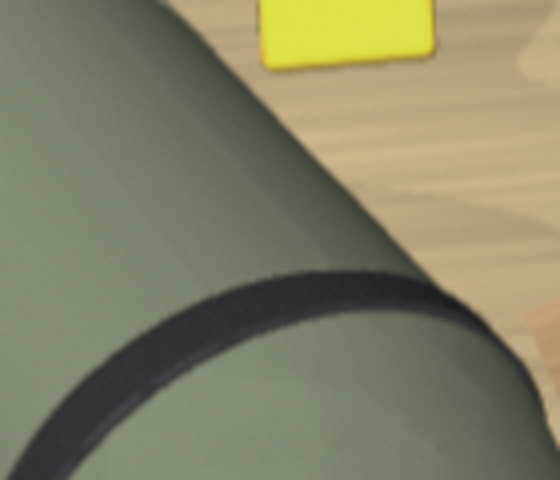

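Emit:
send_rows --pt "1 0.15 -0.12 0 0 0 1" --pt "1.2 0 0 0 0 0 1" --pt "1.2 0 0 0 0 0 1" --pt "1.2 0 0 0 0 0 1" --pt "1.2 0 0 0 0 0 1" --pt "1.2 0 0 0 0 0 1" --pt "1.2 0 0 0 0 0 1" --pt "0.8 0 0 0 0 0 1" --pt "0 0 0 0 0 0 1"

```text
time: 14.68
position: [0.488, 0.3254, 0.1483]
tcp_rot: [0.141, 0.693, -0.141, 0.693]
contact_force: [-0.6, 0.6, -1.3]
gripper_width: 0.264
```

```bash
python3 -c "
from h import *
rel([.487,.325,.127])
crop('side',200,60,160,140,4,'pics/s12.png')
"
```

```text
t 14.675 p [0.488  0.3254 0.1483] F [-0.6  0.6 -1.3] w 0.264
tool cm [ 2.13 -0.08 -0.07]
tilt rotvec(tool) [-0.      0.0006 -0.0001] y [0.39  0.921 0.   ] joints [-0.7   0.56  0.02  1.78 -0.01  0.8   0.49]
```

View pics/s12.png

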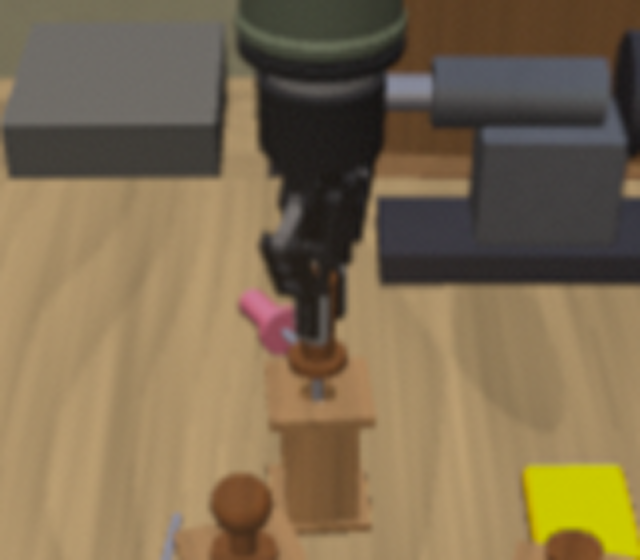

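The rod is inside the stand hole (crop (318,390)) with the disc about 2 cm above. I'm lowering it to seat.

Emit:
send_rows --pt "0.8 -0.05 0 0 0 0 1" --pt "0.6 0 0 0 0 0 1" --pt "0.4 0 0 0 0 0 1" --pt "0.2 0 0 0 0 0 1" --pt "0 0 0 0 0 0 1"

```text
time: 15.35
position: [0.4883, 0.3253, 0.1281]
tcp_rot: [0.141, 0.692, -0.14, 0.694]
contact_force: [-0.1, -0.7, -1.3]
gripper_width: 0.263
```

```bash
python3 -c "
from h import *
rel([.487,.325,.127])
"
```

```text
t 15.35 p [0.4883 0.3253 0.1281] F [-0.1 -0.7 -1.3] w 0.263
tool cm [ 0.11 -0.08 -0.11]
tilt rotvec(tool) [-0.      0.0015 -0.0017] y [0.39  0.921 0.   ] joints [-0.7   0.59  0.02  1.8  -0.01  0.76  0.49]
```

Emit:
send_rows --pt "0.1 0 0 0 0 0 1" --pt "0 0 0 0 0 0 1" --pt "0 0 0 0 0 0 0.5" --pt "0 0 0 0 0 0 0.5" --pt "0 0 0 0 0 0 0" --pt "0 0 0 0 0 0 0" --pt "0 0 0 0 0 0 0" --pt "0 0 0 0 0 0 0"

```text
time: 16.35
position: [0.4887, 0.3256, 0.1277]
tcp_rot: [0.141, 0.692, -0.14, 0.694]
contact_force: [-1.1, 0.3, -0.1]
gripper_width: 0.997
```

```bash
python3 -c "
from h import *
rel([.488,.3245,.23])
crop('side',200,60,160,140,4,'pics/s13.png')
"
```

```text
t 16.35 p [0.4887 0.3256 0.1277] F [-1.1  0.3 -0.1] w 0.997
tool cm [-10.23  -0.1    0.  ]
tilt rotvec(tool) [-0.      0.0021 -0.0028] y [0.39  0.921 0.   ] joints [-0.7   0.59  0.02  1.8  -0.01  0.75  0.49]
```

View pics/s13.png

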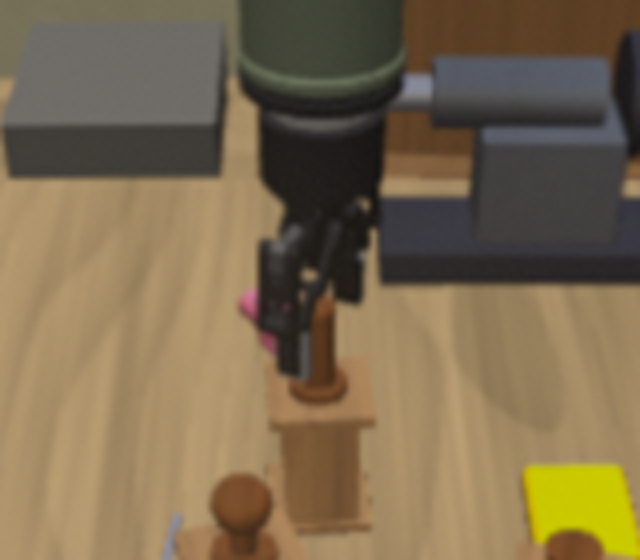

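The rod is released and seated upright at side pixel about (280,148). I'll raise the arm and clear the view.

Emit:
send_rows --pt "-1.5 0 0 0 0 0 0" --pt "-2.5 0 0 0 0 0 0" --pt "-2.5 0 0 0 0 0 0" --pt "-2.5 0 0 0 0 0 0" --pt "-2.5 0 0 0 0 0 0" --pt "-1 0 0 0 0 0 0" --pt "0 1 -3 0 0 0 0" --pt "0 1.3 -3.2 0 0 0 0" --pt "0 1.3 -3.2 0 0 0 0" --pt "0 1.3 -3.2 0 0 0 0" --pt "0 1.3 -3.2 0 0 0 0" --pt "0 1.3 -3.2 0 0 0 0" --pt "0 1 -3 0 0 0 0" --pt "0 0 0 0 0 0 0" --pt "0 0 0 0 0 0 0"

```text
time: 18.27
position: [0.3136, 0.4927, 0.2615]
tcp_rot: [0.142, 0.691, -0.14, 0.694]
contact_force: [-0.6, -0.3, -0.9]
gripper_width: 0.999
```

```bash
python3 -c "
from h import *
rel([.488,.3245,.23])
s=arm.get_image('side');t=arm.get_image('top')
crop('',220,110,130,100,6,'pics/s14.png',s)
crop('',100,180,130,100,6,'pics/t14.png',t)
cv2.imwrite('pics/t15.png',t);cv2.imwrite('pics/s15.png',s)
"
```

```text
t 18.275 p [0.3136 0.4927 0.2615] F [-0.6 -0.3 -0.9] w 0.999
tool cm [ 3.21 -8.66 22.62]
tilt rotvec(tool) [-0.      0.0037 -0.0033] y [0.391 0.92  0.   ] joints [-1.08  0.42 -0.03  1.68  0.02  1.04  0.04]
```

View pics/s14.png

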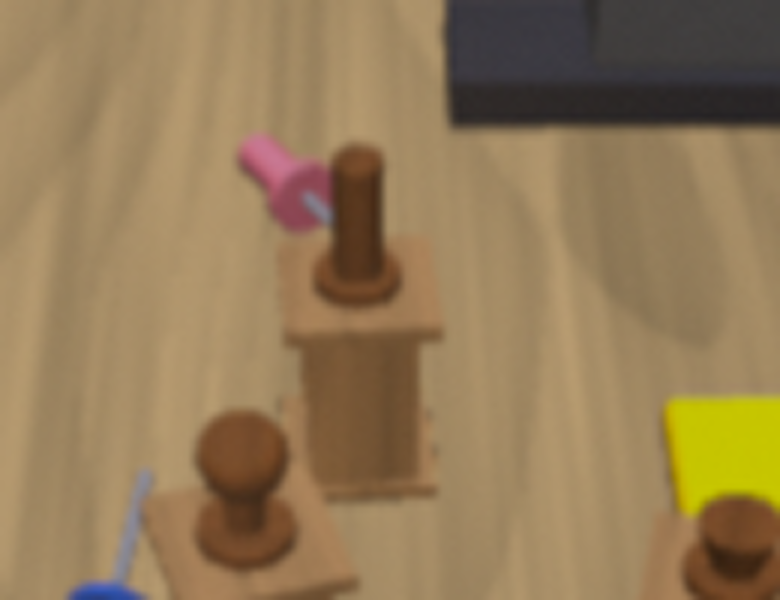

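View pics/t14.png

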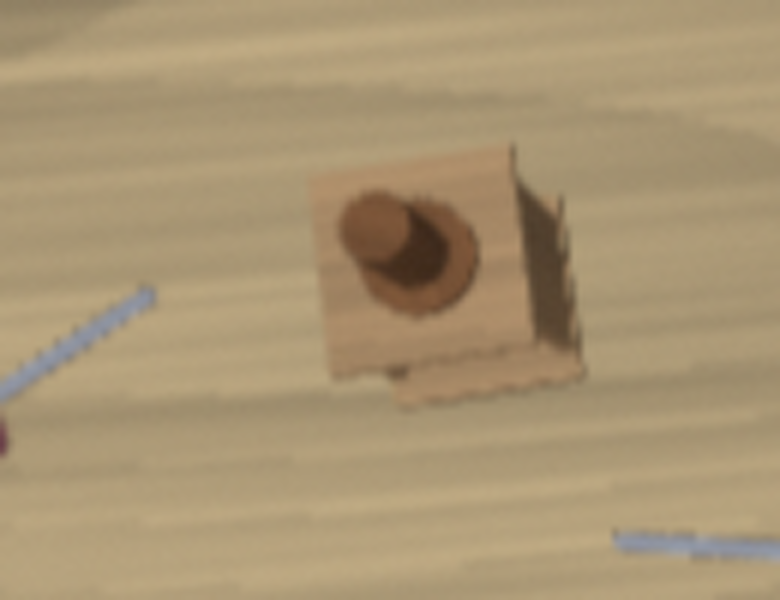

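View pics/t15.png

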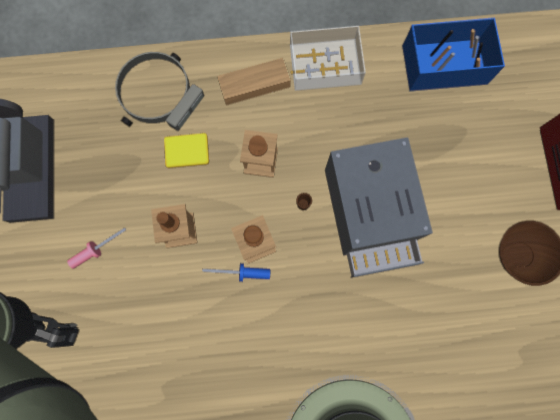

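```bash
python3 -c "
from h import *
S=lambda x,y:(220+(x-2.5)/6,110+(y-2.5)/6);T=lambda x,y:(100+(x-2.5)/6,180+(y-2.5)/6)
print(tri(S(358,158),T(378,228)),tri(S(357,272),T(420,258)))
print(arm.sense()['dq'].round(3)); print(arm.sign_off())"
```

```text
(array([0.48628345, 0.32468547, 0.16600721]), np.float64(0.0004512452031181916)) (array([0.48624993, 0.32483561, 0.10677909]), np.float64(0.001137720217246501))
[ 0.005 -0.     0.002 -0.003  0.001 -0.001 -0.002]
the job is handed in; nothing more can be done
None
```

I took the rod out of its stand and pushed it down through the case hole until the tray came out. Then I hung it back in its own stand and handed the job in after about 18 s of robot time.

- **Latch:** with the rod upright and centred in the hole, the handle centre stood about 39–41 mm above the case. The latch pushed back with about 5 N.
- **Tray:** the last picture shows it fully out. I judged that by eye and did not measure its opening.
- **Rod:** the handle's top is at (0.486, 0.325, 0.166) and the disc's centre is directly below it, so it hangs upright and seated. That is about 2 mm from my estimate of the stand hole's centre, (0.487, 0.325).
- **Arm:** it is well clear, and the force reading is at its no-contact level.

**Look-alikes:** the loose pink and blue tools toppled within the first two seconds, while the gripper was far above them. My view is that they fell on their own; I never touched them, and both still lie on the table. No other check failed or disagreed beyond a few millimetres between the two cameras.

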